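Set and lock the cheese cutter's thickness dial

ROBOT

A 6-joint arm with a two-finger parallel gripper is mounted at the origin on the work surface. World frame = base frame: x ahead of the robot, y to its left, z up, the work surface at z = 0. Lengths are in mm, angles in degrees, forces in N, time in s.
With the tool pointing down it reaches from about 350 to 850 mm from the base axis. Payload 8.1 kg.
Tool frame: the origin (TCP) lies at the very end of the fingers, on their centre line; the grasp point (between the pads) lies r.tcp_to_grasp behind it (r.tcp_to_grasp is the distance from the TCP to the grasp point, in mm); z points along the fingers, y is the line along which they close (so a half turn about z gives the same grasp; the last joint's range is limited). The gripper opens to 85 mm and grips with 20 to 120 N. Pads are 22 mm wide; open, the fingers measure 114 mm over their backs; the gripper's body (76 mm by 85 mm) begins 54 mm behind the grasp point. The pads swing forward as they close: fully open they stand 13 mm farther back than shut.
Start: joints at [70.394, 7.471, 85.268, -0, 87.261, -4.893], TCP at [152.37, 580.335, 203.792] pointing down, gripper open.
Joint ranges: [-169.43, 169.43], [-51.17, 129.36], [1.28, 143.12], [-76.62, 256.62], [0, 156.53], [-152.29, 152.29]. Speed limits (degrees/s): [136.94, 136.94, 159.86, 180, 180, 180].

INTERFACE

Orientations are given as [roll, pitch, yaw] about the fixed x, y, z axes, in that order (R = Rz(yaw) Ry(pitch) Rx(roll)).
In Python, from bench import r gives the robot as it stands.
- The arm moves only by the shell command python3 -m handwheel 'ROWS' [OPENING] [FORCE]. ROWS is JSON, a list of rows, each a list of 4 numbers: the shift along the tool's x, y, z in m, then the turn about the tool's z in degrees. A call has 1 to 10 rows; each row shifts and turns the commanded pose from where the row before left it, along the tool's axes as they then stand; what a row does not reach is not made up. A row lasts 1/10 s, in which the tool goes at most 50 mm and 8.59 degrees, less where a joint would pass 70% of its speed; a pose out of reach is approached as far as the arm can. A call is refused whole if a number of a shift passes 0.05 or a number of a turn 8.59, either way. A call with a gripper value outside its range is refused whole. OPENING is the finger opening in m, from 0 to 0.0854, set as the call begins (- or left out, the last holds). The fingers move at their own pace and stop on an object; FORCE is the grip in N (left out, the last holds). Time passes only in rows, so rows that do not move let the fingers close. It gives the time, the measured TCP pose, the force, the opening and the grip force at its end, in the units of the state.
- r.sense(): the state, without advancing time (a new reading comes with each control period).
- r.snapshot(name): name is "scene" or "top" or "wrist"; returns the picture (480x640x3 uint8, red, green, blue); there is no depth.
- r.camera_params(name): a dict with "fx", "fy", "cx", "cy" (pixels), "D" ([k1, k2, p1, p2, k3] as OpenCV has them; the pictures are not rectified), "R" (3x3) and "t" (3): a world point X has camera coordinates R X + t; the wrist camera has in their place "mount" (4x4, takes a point from camera to tool coordinates, whose origin is the TCP and whose axes are the flange's). Camera axes: x right, y down, z forward; pixel columns grow to the right and rows downward; lengths in mm; the calibration is good to about 2 mm. A picture is of the moment at which its call begins: read the wrist's pose just before it. camera_params takes no time and is no camera call.
- r.hand_in(): hands the job in; it is judged then, once.
The state is a dict: "time": time; "joint_pos": joint angles; "qd": joint speeds; "joint_efforts": joint torques, N m; "tool_pos": TCP position; "tcp_rot": TCP orientation; "ft_force": force on the tool from outside, world axes, zero at the start; "wrist_torque": the same for the moment, N m; "finger_gap": finger opening in mm; "grip_force": force on a finger pad.
Only numpy, scipy, OpenCV 4.12 (cv2) and the standard library are available. Lean on these libraries where they do the work, as an engineer would, in place of code of your own. Each camera call takes 0.05 s, during which the arm holds its last target. There are 200 camera calls.

TASK

Two wire cheese cutters stand on the counter, one with a yellow dial and one with a blue dial. On the one with the yellow dial, turn the dial clockwise until its white pointer faces the green clip beside it, then swing the black handle of the lock ring under that dial clockwise to its stop, by the red dot, so that the setting is locked with the pointer still at the clip. Leave the cutter with the blue dial untouched, and let go.

Things in the scene. Friction and masses are not known exactly. Their poses are not given: they have to be found in the camera images.
- yellow_dial_grip (a point): Yellow dial: 52 mm disc (top 60 mm above the counter) with an upright bar grip 50 long, 14 thick, top at 96 mm. Point: on the dial's upright axis, mid-bar, 82 mm up; x runs along the bar to the white pointer, z up. Stiff (0.05 N m), stays put; starts 0.5 to 1.5 rad short of the clip, clockwise from above. Base plate fixed, top at 30 mm; cheese block beyond the dial, top at 78 mm.
- yellow_clip: Green clip fixed on the base beside the yellow dial, 12 mm wide, top 42 mm above the counter; marks the setting wanted. Its origin is on the dial's axis, 30 mm up (not at the clip); its x axis points level from the axis to the clip, 46 to 63 mm out. The dial is set when the dial point's x axis has the same heading.
- yellow_lock_lug (a point): Handle of the lock ring under the yellow dial: black upright round pin, 14 mm diameter, on a short arm of the steel ring, 80 mm from the dial's axis; free from 49 mm to its top 98 mm above the counter. Point: on the pin's centre line, 81 mm up; x points outward from the dial's axis, z up.
- yellow_ring (a joint): Angle of that lock ring, rad: 0 loose (handle by the black dot), growing clockwise seen from above to 1.25, tight at its end stop (handle by the red dot). The ring turns about the dial's axis, the handle on an 80 mm circle; stiff (about 2 N at the handle), stays where it is left. Starts between 0 and 0.3.
- blue_cutter: The other cutter, alike but with a blue dial: not to be touched. Origin on the counter under its dial's axis; the base reaches 180 mm along its x axis (a bow handle, 135 mm high, 225 mm), 100 mm the other way and 85 mm to either side; dial and lock pin as high as the yellow one's.

How it is judged (in metres and radians):
On the way, in this order (a step that is already met when the one before it is completed fails the run):
1. the yellow dial's pointer is at the green clip (within 0.2 rad) while its lock ring is still loose (below 0.5 rad) (angle between the x axis of yellow_dial_grip and the x axis of yellow_clip, either way round below 0.2 rad and value of joint yellow_ring below 0.5 rad), for 0.2 s.
2. the lock ring is turned tight (beyond 1.05 rad) with the pointer at the clip (angle between the x axis of yellow_dial_grip and the x axis of yellow_clip, either way round below 0.2 rad and value of joint yellow_ring above 1.05 rad), for 0.2 s.
At the end, for the whole second after the job is handed in: The yellow dial's pointer is within 0.2 rad of the green clip's heading and its lock ring is tight, beyond 1.05 of 1.25 rad, and at rest (all of step 2 and velocity of joint yellow_ring between -0.1 and 0.1 rad/s); the robot touches nothing.
It fails at once if the robot presses on the cutter with the blue dial (more than 1 N) (contact force between any of the fingers, the arm and blue_cutter above 1 N).
It also fails if it takes over 48 s, if anything falls off the work surface, if the arm or the gripper's body presses on something with over 40 N, if the wrist force passes 120 N, or if a joint passes its speed limit or range.

## Working session

There is one attempt and no reset: what is moved stays moved. The work goes in short steps, Python scripts to look and compute and a shell command to move; the robot and the scene stay as the last step left them, time stands still between calls to the robot, and variables do not carry over. Pictures are saved under pics/ and viewed, at most 10 in all, crops included, and the job is handed in when it is done.

```bash
mkdir -p pics; ls
python3 - <<'E'
from bench import r
import cv2
for n in("scene","top"):
    im=r.snapshot(n); cv2.imwrite(f"pics/{n}.png",cv2.cvtColor(im,cv2.COLOR_RGB2BGR))
    print(n,r.camera_params(n))
s=r.sense();print(s['time'],s['tool_pos'],s['tcp_rot'],s['finger_gap'],r.tcp_to_grasp)
E
```

```text
pics
scene {'fx': 454.73955431050854, 'fy': 454.73955431050854, 'cx': 316.9089924688222, 'cy': 234.08848067197962, 'D': array([-0.06616001,  0.        ,  0.        ,  0.        ,  0.        ]), 'R': array([[ 0.66661612,  0.74537683, -0.00602692],
       [ 0.39961675, -0.36419297, -0.8412312 ],
       [-0.62922921,  0.55836982, -0.54064197]]), 't': array([-306.14449031, -138.73898377, 1069.46256057])}
top {'fx': 517.4348948270715, 'fy': 517.4348948270715, 'cx': 326.90583062507227, 'cy': 237.9274358273059, 'D': array([-0.1497565,  0.       ,  0.       ,  0.       ,  0.       ]), 'R': array([[-0.02498515, -0.99968638,  0.00169786],
       [-0.98222738,  0.02423268, -0.18612403],
       [ 0.18602452, -0.00631802, -0.98252479]]), 't': array([-10.51494025, 539.39110974, 906.72719836])}
0.1 [152.18374297 579.80520737 202.80101805] [-1.79900635e+02 -1.02655247e-02  1.65285308e+02] 85.14997154433507 18.700000000000003
```

View pics/top.png

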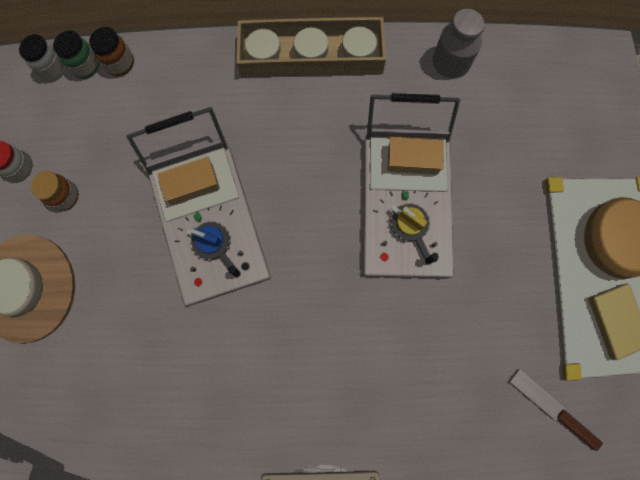

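View pics/scene.png

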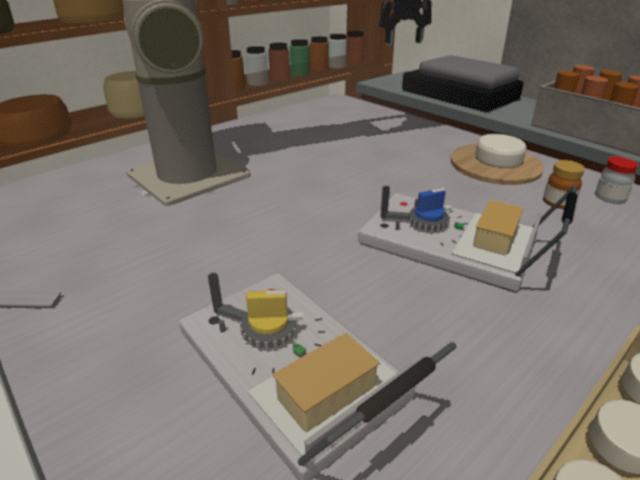

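The top view shows the yellow dial at about (411,221), its pointer at (395,210), the clip at (405,195), the pin at (430,260) and the red dot at (384,257). Next I'll measure these with masks and view an enlarged crop.

```bash
cat > h.py <<'E'
import cv2,numpy as np
from bench import r
def ray(n,px,z):
    c=r.camera_params(n);K=np.array([[c['fx'],0,c['cx']],[0,c['fy'],c['cy']],[0,0,1]])
    u=cv2.undistortPoints(np.array([[px]],float),K,np.array(c['D']))[0,0]
    d=c['R'].T@np.array([u[0],u[1],1]);o=-c['R'].T@c['t']
    return (o+d*(z-o[2])/d[2])
def pix(n,X):
    c=r.camera_params(n);K=np.array([[c['fx'],0,c['cx']],[0,c['fy'],c['cy']],[0,0,1]])
    return cv2.projectPoints(np.array([X],float),cv2.Rodrigues(c['R'])[0],c['t'],K,np.array(c['D']))[0][0,0]
E
python3 - <<'E'
from h import *
im=cv2.imread('pics/top.png');hsv=cv2.cvtColor(im,cv2.COLOR_BGR2HSV)
x0,y0,x1,y1=360,180,460,280
def comps(name,m,amin=4):
    k,l,s,c=cv2.connectedComponentsWithStats(m[y0:y1,x0:x1].astype(np.uint8))
    for i in range(1,k):
        if s[i,4]>=amin: print(name,c[i]+[x0,y0],s[i])
H,S,V=cv2.split(hsv)
comps('yel',(H>22)&(H<34)&(S>130))
comps('green',(H>45)&(H<85)&(S>90))
comps('red',((H<6)|(H>174))&(S>150))
comps('black',(V<45),6)
cv2.imwrite('pics/c1.png',cv2.resize(im[y0:y1,x0:x1],(600,600),interpolation=cv2.INTER_CUBIC))
E
```

```text
yel [412.02278481 221.99240506] [ 37  27  30  28 395]
green [405.02857143 194.94285714] [43 12  6  7 35]
red [384.1025641  256.64102564] [21 74  7  7 39]
black [395.66666667 219.69047619] [33 33  8 18 42]
black [419.77777778 248.77777778] [57 63  7 13 18]
black [430.46067416 258.4494382 ] [64 74 14 10 89]
```

View pics/c1.png

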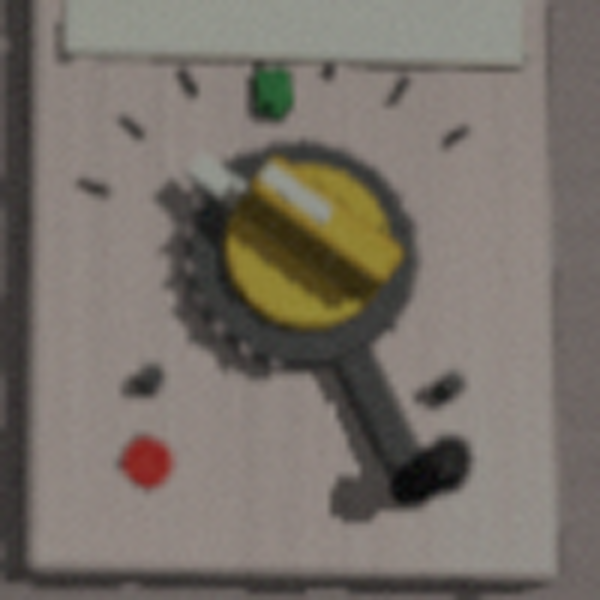

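Run:
```python
from h import *
P=lambda u,v,z:ray('top',(360+(u+.5)/6-.5,180+(v+.5)/6-.5),z)
ax=P(310,245,60);print('axis rim',ax,'bar top c',P(328,217,96))
hd=lambda d:np.degrees(np.arctan2(d[1],d[0]))
for a,b in(((403,250),(275,157)),((375,275),(257,185))):print('bar',hd(P(*b,96)-P(*a,96)))
tip=P(205,170,58);print('tip',tip-ax,hd(tip-ax))
cl=P(272,88,42);print('clip',cl-ax,hd(cl-ax),np.hypot(*(cl-ax)[:2]))
for q,z in(((448,455),98),((405,490),49)):
  p=P(*q,z);print('pin',p,p-ax,np.hypot(*(p-ax)[:2]),hd(p-ax))
p=P(148,462,30);print('red',p-ax,hd(p-ax),np.hypot(*(p-ax)[:2]))
p=P(460,380,30);print('mark R',p-ax,hd(p-ax)); p=P(145,380,30);print('mark L',p-ax,hd(p-ax))
im=cv2.imread('pics/scene.png');x0,y0=190,260
cv2.imwrite('pics/c2.png',cv2.resize(im[y0:y0+110,x0:x0+140],(770,605)[:2],interpolation=cv2.INTER_CUBIC)[:600])
for q in((ax[0],ax[1],60),(ax[0],ax[1],96),):print((pix('scene',q)-[x0,y0])*5.5)
h=cv2.cvtColor(im,cv2.COLOR_BGR2HSV)
m=((h[...,0]>45)&(h[...,0]<85)&(h[...,1]>90));m[:, :280]=0;m[:,330:]=0;m[:330]=0;m[370:]=0
ys,xs=np.nonzero(m);print('green scene',xs.mean(),ys.mean(),pix('scene',cl))
```

```text
axis rim [ 566.33678978 -180.82392057   60.        ] bar top c [ 566.79407262 -180.41063223   96.        ]
bar 51.4744501716119
bar 50.138377365794994
tip [25.02944495 31.10283788 -2.        ] 51.175258086623565
clip [ 55.33605247   6.03904231 -18.        ] 6.228266444458672 55.66460936105549
pin [ 494.05591217 -211.49755001   98.        ] [-72.2808776  -30.67362944  38.        ] 78.52004081804884 -157.0052276172594
pin [ 490.82088892 -208.02646405   49.        ] [-75.51590086 -27.20254348 -11.        ] 80.26599313750582 -160.18982742153008
red [-61.85300675  49.78115209 -30.        ] 141.17184768837043 79.39746562761295
mark R [-38.24030845 -50.76887955 -30.        ] -126.98791497232807
mark L [-35.71550805  49.55682048 -30.        ] 125.78022214160649
[423.71234856 300.41340416]
[412.9573344  181.28903214]
green scene 298.5308641975309 349.4691358024691 [298.84232267 346.09931712]
```

View pics/c2.png

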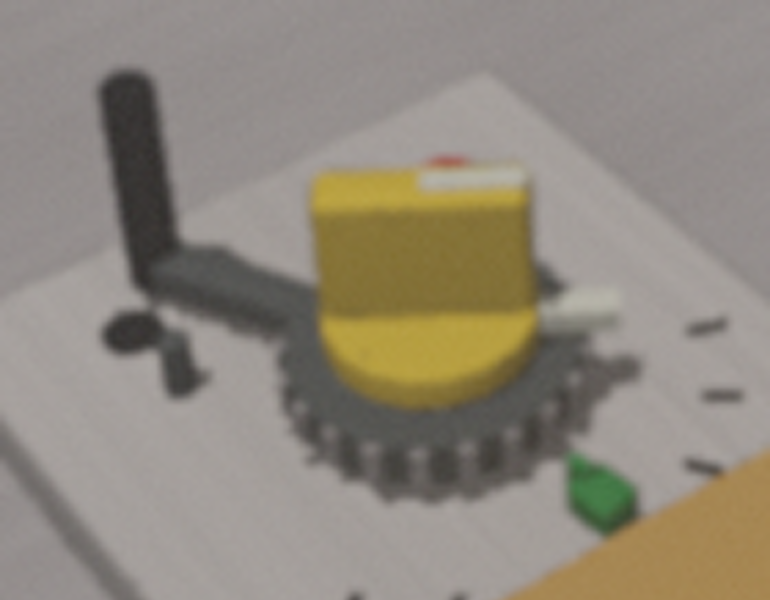

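The scene crop agrees with the top view. The axis is at (566.5,-180.6), the pointer heading is about 51°, the clip about 6.5°, and the pin about -159°. I'll travel high to above the dial, then align.

```bash
M='python3 -m handwheel'
$M '[[-0.0297,-0.0315,0,0],[-0.0297,-0.0315,0,0],[-0.0297,-0.0315,0,0],[-0.0297,-0.0315,0,0],[-0.0297,-0.0315,0,0],[-0.0297,-0.0315,0,0],[-0.0297,-0.0315,0,0],[-0.0297,-0.0315,0,0],[-0.0297,-0.0315,0,0],[-0.0297,-0.0315,0,0]]' 0.05 40
$M '[[-0.0297,-0.0315,0,0],[-0.0297,-0.0315,0,0],[-0.0297,-0.0315,0,0],[-0.0297,-0.0315,0,0],[-0.0297,-0.0315,0,0],[-0.0297,-0.0315,0,0],[-0.0297,-0.0315,0,0],[-0.0297,-0.0315,0,0],[-0.0297,-0.0315,0,0],[-0.0297,-0.0315,0,0]]'
$M '[[0,0,0,8.16],[0,0,0,8.16],[0,0,0,8.16],[0,0,0,8.16],[0,0,0,8.16],[0,0,0,8.16],[0,0,0,8.16]]'
$M '[[0,0,0,8.16],[0,0,0,8.16],[0,0,0,8.16],[0,0,0,8.16],[0,0,0,8.16],[0,0,0,8.16],[0,0,0,8.16],[0,0,0,0],[0,0,0,0]]'
python3 - <<'E'
from h import *
s=r.sense();print(s['tool_pos'],s['tcp_rot'],s['joint_pos'])
im=r.snapshot('wrist');cv2.imwrite('pics/w1.png',cv2.cvtColor(im,cv2.COLOR_RGB2BGR));c=r.camera_params('wrist')
from scipy.spatial.transform import Rotation as Ro
K=np.array([[c['fx'],0,c['cx']],[0,c['fy'],c['cy']],[0,0,1]])
T=np.eye(4);T[:3,:3]=Ro.from_euler('xyz',s['tcp_rot'],degrees=True).as_matrix();T[:3,3]=s['tool_pos']
I=np.linalg.inv(T@c['mount'])
for n,X in(('axtop',(566.5,-180.6,96)),('axrim',(566.5,-180.6,60)),('clip',(621.7,-174.8,42)),('pintop',(493,-210.5,98))):
  print(n,cv2.projectPoints(np.array([X],float),cv2.Rodrigues(I[:3,:3])[0],I[:3,3],K,np.array(c['D']))[0].ravel())
E
```

```text
time: 1.1
tool_pos: [359.9, 198.6, 203.6]
tcp_rot: [180.0, -0.0, 165.3]
ft_force: [0.5, 0.4, 0.3]
finger_gap: 49.9
grip_force: 0.0
time: 2.1
tool_pos: [567.2, -181.5, 203.1]
tcp_rot: [180.0, -0.0, 165.3]
ft_force: [0.6, 0.5, 0.7]
finger_gap: 50.0
grip_force: 0.0
time: 2.8
tool_pos: [566.5, -179.8, 203.2]
tcp_rot: [-180.0, -0.0, 107.8]
ft_force: [-1.1, -0.9, -0.6]
finger_gap: 49.9
grip_force: 0.0
time: 3.7
tool_pos: [566.7, -179.8, 203.4]
tcp_rot: [-180.0, 0.0, 51.3]
ft_force: [0.5, -0.2, 0.1]
finger_gap: 50.2
grip_force: 0.0
[ 566.67607665 -179.77544211  203.39983273] [-1.79960238e+02  1.09665109e-02  5.12946077e+01] [-2.25422689e+01  6.67802206e+00  8.61674363e+01  5.36184017e-04
  8.71957845e+01  1.61631008e+01]
axtop [316.23152364 232.29036939]
axrim [316.10997904 220.55502947]
clip [366.11612893 166.98031629]
pintop [263.41192787 324.80623504]
```

View pics/w1.png

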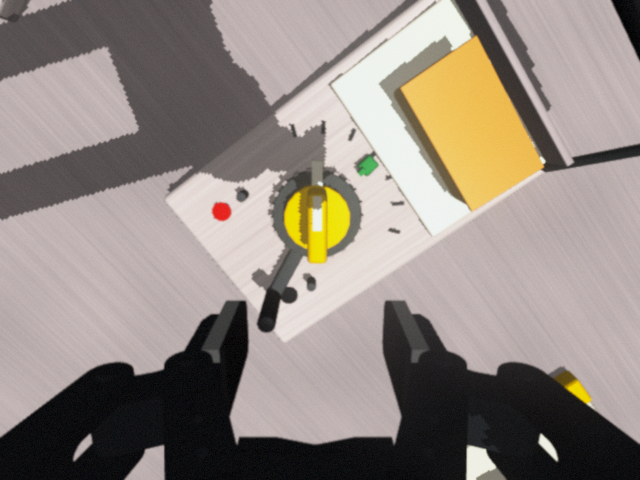

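The wrist view shows the bar upright at column 317, disc centre (317,217), clip (367,165) and pin top (266,326). All are within about 3 px of my predictions. I'll descend and grip.

```bash
M='python3 -m handwheel'
$M '[[0,0,0.025,0],[0,0,0.025,0],[0,0,0.025,0],[0,0,0.025,0],[0,0,0.02,0],[0,0,0.015,0],[0,0,0,0],[0,0,0,0]]'
$M '[[0,0,0,0],[0,0,0,0],[0,0,0,0],[0,0,0,0],[0,0,0,0],[0,0,0,0],[0,0,0,0],[0,0,0,0]]' 0.005 30
```

```text
time: 4.55
tool_pos: [567.0, -180.0, 69.2]
tcp_rot: [180.0, 0.0, 51.1]
ft_force: [0.3, 0.3, 0.2]
finger_gap: 50.0
grip_force: 0.0
time: 5.35
tool_pos: [566.9, -179.9, 68.8]
tcp_rot: [180.0, 0.0, 51.0]
ft_force: [-0.2, -0.2, 0.2]
finger_gap: 5.1
grip_force: 0.2
```

Run:
```python
from h import *
a=r.snapshot('scene')[180:400,120:400];b=r.snapshot('wrist')
a=cv2.resize(a,None,fx=1.7,fy=1.7);b=b[160:480,160:480]
b=cv2.resize(b,(int(320*374/320),374));a=a[:374]
cv2.imwrite('pics/g1.png',cv2.cvtColor(np.hstack([a[:, :420],b]),cv2.COLOR_RGB2BGR))
```

```text
(no output)
```

View pics/g1.png

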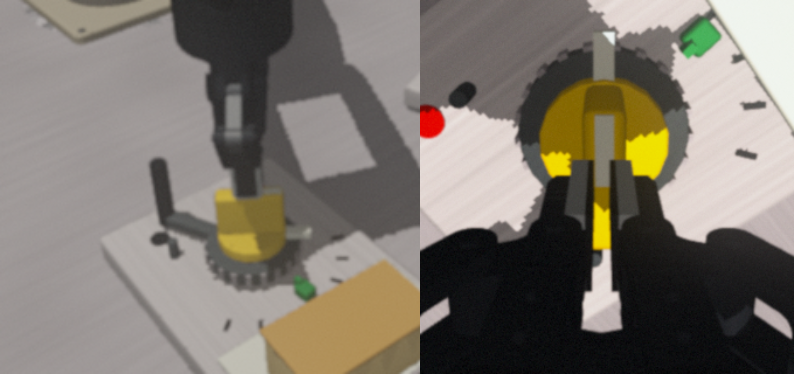

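The fingers closed to 5 mm with no force, and their tips look as if they are still above the bar top. I'll check against the projected TCP.

Run:
```python
from h import *
from scipy.spatial.transform import Rotation as Ro
a=cv2.cvtColor(r.snapshot('scene'),cv2.COLOR_RGB2BGR)
b=cv2.cvtColor(r.snapshot('wrist'),cv2.COLOR_RGB2BGR)
s=r.sense();print(s['tool_pos'],s['finger_gap'],s['joint_pos'])
x0,y0=215,230;k=4
A=cv2.resize(a[y0:y0+130,x0:x0+95],None,fx=k,fy=k,interpolation=cv2.INTER_CUBIC)
x,y,_=s['tool_pos']
for z in(69,87.5,96,110,130):
    p=((pix('scene',(x,y,z))-[x0,y0]+.5)*k).astype(int);cv2.drawMarker(A,tuple(map(int,p)),(255,0,255),1,8);print(z,p)
c=r.camera_params('wrist');K=np.array([[c['fx'],0,c['cx']],[0,c['fy'],c['cy']],[0,0,1]])
I=np.linalg.inv(c['mount']);x1,y1=240,200
B=cv2.resize(b[y1:y1+260,x1:x1+160],None,fx=2,fy=2)
for z in(20,0,-18.7,-40):
  p=cv2.projectPoints(np.array([[0,0,z]],float),cv2.Rodrigues(I[:3,:3])[0],I[:3,3],K,np.array(c['D']))[0].ravel();print('w',z,p)
  cv2.drawMarker(B,tuple(int(v) for v in(p-[x1,y1])*2),(255,0,255),1,8)
cv2.imwrite('pics/g2.png',np.hstack([A[:520],B]))
```

```text
[ 566.88346539 -179.88811917   68.81606246] 4.6399211082148 [-2.25433184e+01  1.24988454e+01  9.41239291e+01 -1.53069406e-03
  7.33769129e+01  1.64100081e+01]
69 [211 318]
87.5 [207 274]
96 [205 253]
110 [202 217]
130 [198 165]
w 20 [315.89719895 275.9749884 ]
w 0 [316.01190257 291.95673684]
w -18.7 [316.14318521 310.25078554]
w -40 [316.33220929 336.59539648]
```

View pics/g2.png

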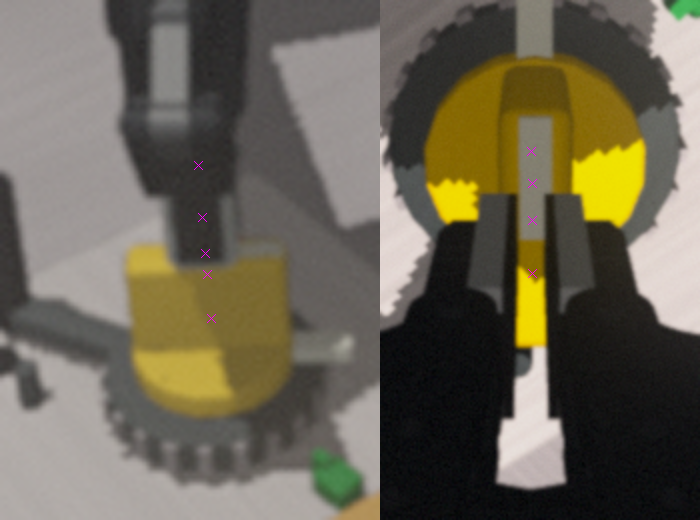

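In the zoomed view the fingertips end at the bar's top edge, around row 265 on the left. The reported TCP at z=69 projects to row 318, so the true tips are well above it. I'll check the height with the wrist camera scale (disc 52 mm) at this pose.

Run:
```python
from h import *
c=r.camera_params('wrist');print(c['fx'],c['mount'].round(3))
s=r.sense();print(s['tool_pos'],s['finger_gap'])
for n in('pics/w1.png',):
  h=cv2.cvtColor(cv2.imread(n),cv2.COLOR_BGR2HSV);m=((h[...,0]>22)&(h[...,0]<34)&(h[...,1]>130)&(h[...,2]>60)).astype(np.uint8);m[:,:270]=0;m[:,370:]=0;m[300:]=0
  print(n,cv2.boundingRect(m))
print(c['fx']*52/110, c['fx']*52/66)
```

```text
416.27608346057673 [[-1.0000e-03 -9.6000e-01 -2.7900e-01  7.1395e+01]
 [ 1.0000e+00 -1.0000e-03  0.0000e+00 -4.3000e-01]
 [-1.0000e-03 -2.7900e-01  9.6000e-01 -1.7031e+02]
 [ 0.0000e+00  0.0000e+00  0.0000e+00  1.0000e+00]]
[ 566.88346539 -179.88811917   68.81606246] 4.6399211082148
pics/w1.png (284, 186, 67, 77)
196.785057635909 327.97509605984834
```

The wrist geometry and the scene view agree that the true fingertips sit about 30 mm behind the reported TCP. I'll open, descend carefully while checking force, then grip again.

```bash
M='python3 -m handwheel'
$M '[[0,0,0,0],[0,0,0,0],[0,0,0,0],[0,0,0,0],[0,0,0.004,0],[0,0,0.004,0],[0,0,0,0]]' 0.04 30
$M '[[0,0,0.005,0],[0,0,0.005,0],[0,0,0.004,0],[0,0,0,0]]'
$M '[[0,0,0,0],[0,0,0,0],[0,0,0,0],[0,0,0,0],[0,0,0,0],[0,0,0,0]]' 0.005 30
```

```text
time: 6.25
tool_pos: [566.2, -179.6, 59.7]
tcp_rot: [-179.9, 0.0, 51.0]
ft_force: [-0.4, 0.1, -0.3]
finger_gap: 39.9
grip_force: 0.0
time: 6.65
tool_pos: [566.2, -179.6, 45.7]
tcp_rot: [-179.9, 0.0, 51.0]
ft_force: [0.4, 0.1, -0.5]
finger_gap: 39.6
grip_force: 0.0
time: 7.25
tool_pos: [567.5, -180.3, 47.2]
tcp_rot: [179.9, -0.0, 51.0]
ft_force: [5.2, -3.2, -1.6]
finger_gap: 13.4
grip_force: 33.2
```

It now holds the bar, with a 13.4 mm gap and 33 N. Turning clockwise 45°.

```bash
M='python3 -m handwheel'
$M '[[0,0,0,5],[0,0,0,5],[0,0,0,5],[0,0,0,5],[0,0,0,5]]'
$M '[[0,0,0,5],[0,0,0,5],[0,0,0,5],[0,0,0,5],[0,0,0,0],[0,0,0,0],[0,0,0,0]]'
$M '[[0,0,0,0],[0,0,0,0],[0,0,0,0],[0,0,0,0],[0,0,0,0]]' 0.04
$M '[[0,0,-0.02,0],[0,0,-0.03,0],[0,0,-0.04,0],[0,0,-0.04,0],[0,0,0,0],[0,0,0,0]]'
python3 - <<'E'
from h import *
s=r.sense();print(s['tool_pos'],s['tcp_rot'])
im=cv2.cvtColor(r.snapshot('wrist'),cv2.COLOR_RGB2BGR);cv2.imwrite('pics/w2.png',im)
E
```

```text
time: 7.75
tool_pos: [567.4, -180.2, 47.2]
tcp_rot: [179.9, -0.0, 25.8]
ft_force: [4.5, -3.2, -2.5]
finger_gap: 13.2
grip_force: 33.2
time: 8.45
tool_pos: [567.5, -180.1, 47.2]
tcp_rot: [180.0, -0.1, 6.2]
ft_force: [4.6, -2.6, -1.8]
finger_gap: 13.6
grip_force: 33.2
time: 8.95
tool_pos: [566.7, -179.8, 46.7]
tcp_rot: [-180.0, 0.0, 6.1]
ft_force: [0.1, -0.0, 0.5]
finger_gap: 40.1
grip_force: 0.0
time: 9.55
tool_pos: [567.9, -180.3, 178.5]
tcp_rot: [179.9, -0.2, 6.1]
ft_force: [0.8, 0.4, -1.0]
finger_gap: 40.1
grip_force: 0.0
[ 567.87528725 -180.29207709  178.51597612] [ 1.79907319e+02 -1.67334118e-01  6.05252935e+00]
```

View pics/w2.png

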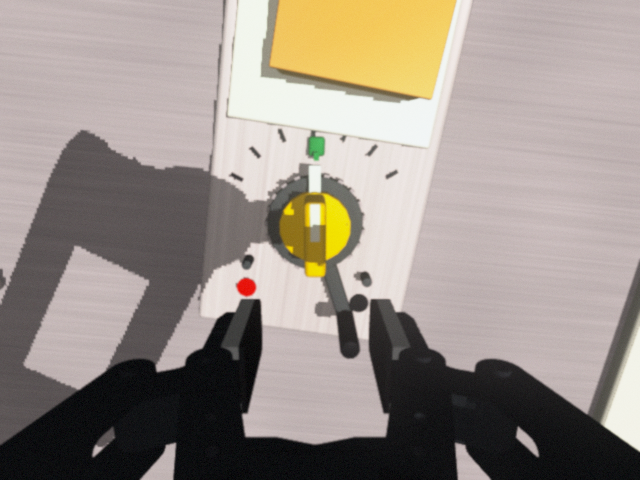

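The wrist view shows the pointer at (315,178) in line with the clip at (316,147) from the axis at column 315, so the dial is set. The pin top is at about (350,349). I'll cast it relative to the axis.

Run:
```python
from h import *
from scipy.spatial.transform import Rotation as Ro
c=r.camera_params('wrist');K=np.array([[c['fx'],0,c['cx']],[0,c['fy'],c['cy']],[0,0,1]])
T=np.eye(4);T[:3,:3]=Ro.from_euler('xyz',[179.95,-.1,6.05],degrees=True).as_matrix()
for dz in(0,5):
  T[:3,3]=[567.9,-180.3,178.5+dz];W=T@c['mount']
  def cast(px,z):
    u=cv2.undistortPoints(np.array([[px]],float),K,np.array(c['D']))[0,0];d=W[:3,:3]@[u[0],u[1],1];o=W[:3,3];return o+d*(z-o[2])/d[2]
  ax=cast((315,228),60)
  for n,p,z in(('pin',(350,349),98),('pinbase',(337,302),49),('clip',(316.5,147),42),('red',(246,287),30),('black',(358,302),30)):
    q=cast(p,z)-ax;print(dz,n,ax[:2].round(1),q[:2].round(1),np.hypot(*q[:2]).round(1),np.degrees(np.arctan2(q[1],q[0])).round(1))
```

```text
0 pin [ 567.3 -179.8] [-72.1 -31.3] 78.6 -156.5
0 pinbase [ 567.3 -179.8] [-60.1 -23.6] 64.5 -158.6
0 clip [ 567.3 -179.8] [55.3  4.7] 55.5 4.8
0 red [ 567.3 -179.8] [-62.9  50.4] 80.6 141.3
0 black [ 567.3 -179.8] [-66.6 -42.9] 79.2 -147.2
5 pin [ 566.1 -179.9] [-73.7 -32. ] 80.3 -156.5
5 pinbase [ 566.1 -179.9] [-61. -24.] 65.6 -158.6
5 clip [ 566.1 -179.9] [56.3  4.8] 56.5 4.8
5 red [ 566.1 -179.9] [-63.7  51.2] 81.7 141.2
5 black [ 566.1 -179.9] [-67.5 -43.6] 80.3 -147.1
```

```bash
M='python3 -m handwheel'
$M '[[0,0,0,-8.2],[0,0,0,-8.2],[-0.04,0,0,0],[-0.0405,-0.0006,0,0],[0,0,0,0],[0,0,0,0]]' 0.04
$M '[[0,0,0.03,0],[0,0,0.03,0],[0,0,0.025,0],[0,0,0.02,0],[0,0,0.015,0],[0,0,0.01,0],[0,0,0.006,0],[0,0,0,0],[0,0,0,0]]'
$M '[[0,0,0,0],[0,0,0,0],[0,0,0,0],[0,0,0,0],[0,0,0,0],[0,0,0,0]]' 0.005 20
```

```text
time: 10.2
tool_pos: [490.9, -209.9, 175.0]
tcp_rot: [-179.9, 0.1, 22.4]
ft_force: [0.0, -0.8, -0.6]
finger_gap: 40.1
grip_force: 0.0
time: 11.1
tool_pos: [492.9, -210.4, 41.6]
tcp_rot: [179.9, -0.0, 22.4]
ft_force: [0.7, -0.9, 1.4]
finger_gap: 39.9
grip_force: 0.0
time: 11.7
tool_pos: [492.9, -210.6, 41.8]
tcp_rot: [179.9, -0.1, 22.4]
ft_force: [-1.2, -0.7, 6.3]
finger_gap: 13.4
grip_force: 21.2
```

The pin is gripped, with the axis 80.2 mm along tool x. I'll swing it on its arc, 6° per row with a shift of (0.44, -8.36) mm.

```bash
M='python3 -m handwheel'
$M '[[0.00044,-0.00836,0,6],[0.00044,-0.00836,0,6],[0.00044,-0.00836,0,6],[0.00044,-0.00836,0,6],[0.00044,-0.00836,0,6]]'
$M '[[0.00044,-0.00836,0,6],[0.00044,-0.00836,0,6],[0.00044,-0.00836,0,6],[0.00044,-0.00836,0,6],[0,0,0,0],[0,0,0,0]]'
$M '[[0.0001,-0.00418,0,3],[0.0001,-0.00418,0,3],[0,0,0,0],[0,0,0,0]]'
python3 -c "
from h import *
s=r.sense();p=s['tool_pos']-[567,-180,0];print(np.hypot(*p[:2]),np.degrees(np.arctan2(p[1],p[0])),s['ft_force'])"
```

```text
time: 12.2
tool_pos: [487.8, -169.3, 41.8]
tcp_rot: [180.0, -0.1, -7.8]
ft_force: [2.4, -1.0, 4.0]
finger_gap: 12.9
grip_force: 21.1
time: 12.8
tool_pos: [499.1, -137.8, 41.7]
tcp_rot: [-180.0, -0.1, -31.3]
ft_force: [1.1, 1.4, 5.9]
finger_gap: 13.3
grip_force: 21.3
time: 13.2
tool_pos: [503.7, -131.1, 41.7]
tcp_rot: [-179.9, -0.1, -37.3]
ft_force: [0.9, 1.1, 7.3]
finger_gap: 13.5
grip_force: 21.3
79.98208063647604 142.337090613399 [0.93890728 1.08019349 7.34775524]
```

```bash
M='python3 -m handwheel'
$M '[[0,-0.001,0,0.7],[0,-0.001,0,0.7],[0,0,0,0],[0,0,0,0]]'
$M '[[0,0,0,0],[0,0,0,0],[0,0,0,0],[0,0,0,0],[0,0,0,0]]' 0.04
$M '[[0,0,-0.01,0],[0,0,-0.02,0],[0,0,-0.03,0],[0,0,-0.04,0],[0,0,-0.04,0],[-0.03,0,0,0],[-0.03,0,0,0],[0,0,0,0],[0,0,0,0],[0,0,0,0]]'
python3 - <<'E'
from h import *
cv2.imwrite('pics/t2.png',cv2.cvtColor(np.hstack([cv2.resize(r.snapshot('wrist'),(400,300)),cv2.resize(r.snapshot('scene')[240:390,150:350],(400,300))]),cv2.COLOR_RGB2BGR))
E
```

```text
time: 13.6
tool_pos: [504.6, -129.9, 41.7]
tcp_rot: [-180.0, -0.1, -38.7]
ft_force: [0.4, -0.3, 7.5]
finger_gap: 13.5
grip_force: 21.4
time: 14.1
tool_pos: [503.7, -129.1, 40.5]
tcp_rot: [180.0, 0.0, -38.9]
ft_force: [0.8, -0.5, -0.3]
finger_gap: 39.9
grip_force: 0.0
time: 15.1
tool_pos: [457.9, -91.8, 181.4]
tcp_rot: [-180.0, -0.1, -38.9]
ft_force: [-0.4, -0.5, -0.1]
finger_gap: 40.2
grip_force: 0.0
```

View pics/t2.png

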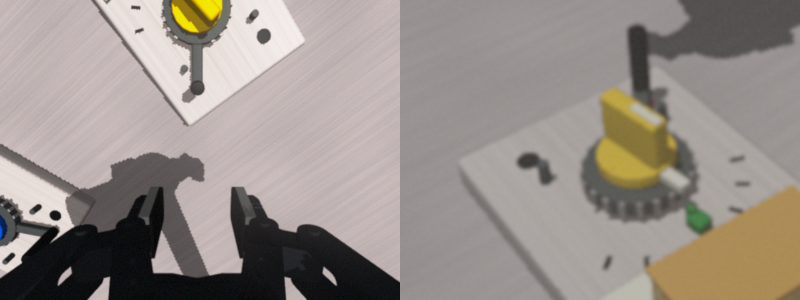

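The pin stands over the red dot (left, 197,88). The pointer (right, 677,180) faces the clip (699,220), and the gripper is clear of everything.

```bash
python3 -c "
from bench import r
print(r.hand_in())"
```

```text
the job is handed in; nothing more can be done
None
```

I turned the yellow dial until its pointer faced the green clip, swung its lock ring to the red dot (about 1.24 rad by my estimate), let go and handed in at about 15 s; the blue cutter was not touched, and the hand-in returned no verdict.

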